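Hold the figure case's lid at its balance point beside its stay

ROBOT

A 6-joint arm with a two-finger parallel gripper is mounted at the origin on the work surface. World frame = base frame: x ahead of the robot, y to its left, z up, the work surface at z = 0. Lengths are in m, angles in degrees, forces in N, time in s.
With the tool pointing down it reaches from about 0.3 to 0.825 m from the base axis. Payload 5.4 kg.
Tool frame: the origin (TCP) lies between the finger pads; the fingertips stand 17 mm ahead of it and the grasp point (between the pads) lies 2 mm behind it; x points along the fingers, y is the direction in which the jaws open and shut, and the axes are right-handed (so a half turn about x gives the same grasp; the last joint's range is limited). The gripper opens to 92 mm and grips with 3 to 60 N. Pads are 20 mm wide; open, the fingers measure 128 mm over their backs; the gripper's body (75 mm by 189 mm) begins 69 mm behind the grasp point.
Start: joints at [55.858, 9.076, 91.501, -0, 79.423, -12.038], TCP at [0.216, 0.533, 0.232] pointing down, gripper open.
Joint ranges: [-166.64, 166.64], [-54.1, 131.32], [10.49, 154.53], [-73.88, 253.88], [9.74, 151.15], [-171.62, 171.62]. Speed limits (degrees/s): [147.25, 147.25, 180, 180, 180, 180].

INTERFACE

Orientations are given as [roll, pitch, yaw] about the fixed x, y, z axes, in that order (R = Rz(yaw) Ry(pitch) Rx(roll)).
In Python, from rig import robot gives the robot as it stands.
- The arm moves only by the tool drive_tool, never from a script. Its argument "rows" is a list of rows, each an object of numbers: "dx", "dy", "dz": the shift along the tool's x, y, z each as a share of 20 cm, from -1 to 1; "roll": the turn about the tool's x as a share of pi rad, from -1 to 1; "grip": the opening, from -1 (shut) to 1 (fully open). In form: [{"dx": .., "dy": .., "dz": .., "roll": .., "grip": ..}, ...]. A call has 1 to 10 rows; each row shifts and turns the commanded pose from where the row before left it, along the tool's axes as they then stand; what a row does not reach is not made up. A row lasts 1/8 s, in which the tool goes at most 62.5 mm and 10.7 degrees, less where a joint would pass 70% of its speed; a pose out of reach is approached as far as the arm can. A call with a number of a shift or a turn outside -1 to 1 is refused whole. A call with a gripper value outside its range is refused whole. The fingers move at their own pace and stop on an object; "grip_force" is the grip in N (left out, the last holds). Time passes only in rows, so rows that do not move let the fingers close. It gives the time, the measured TCP pose, the force and the opening at its end, in the units of the state.
- robot.get_state(): the state, without advancing time (a new reading comes with each control period).
- robot.camera(name): name is "side" or "top"; returns a dict with "img" (420x560x3 uint8, red, green, blue), "z_map" (420x560 float32, m along the optical axis (not along the pixel's ray), 0 where there is no reading), "fx", "fy", "cx", "cy" (pixels), "rvec" (rotation vector, rad) and "tvec" (3), from world to camera coordinates, as OpenCV has them. Camera axes: x right, y down, z forward; pixel columns grow to the right and rows downward; lengths in m; the calibration is good to about 2 mm. A picture is of the moment at which its call begins.
- robot.hand_in(): hands the job in, once; it reports no verdict.
The state is a dict: "t": time; "joint_pos": joint angles; "qvel": joint speeds; "effort": joint torques, N m; "tool_pos": TCP position; "tool_rot": TCP orientation; "ft_force": force on the tool from outside, world axes, zero at the start; "wrist_torque": the same for the moment, N m; "finger_gap": opening from 0.0 (shut) to 1.0 (fully open).
Only numpy, scipy, OpenCV 4.12 (cv2) and the standard library are available. Lean on these libraries where they do the work, as an engineer would, in place of code of your own. Each camera call takes 0.05 s, during which the arm holds its last target.

TASK

Push the open-ended stay tube down over the upright spigot on the foot beside the figure case until it is fully home, and let go of it. Then take the closed lid by its bar handle, swing it up gently (do not fling or drop it) to its balance point, where it stands straight up on its hinge and would fall neither way, and finish while still holding it there with the fingers. Do not let it go over to the back, and leave the other things on the table alone.

Things in the scene. Friction and masses are not known exactly. Their poses are not given: they have to be found in the camera images.
- case: Open-topped plywood case for model figures, 140 (x) by 180 (y) by 60 mm high, fixed to the table. Origin: centre of its underside, on the table. Its x axis points from the handle side (towards the robot) to the hinge side; z up. It stands turned up to about 14 degrees either way. When closed, the lid lies flat on its top.
- lid (a joint): Angle of the plywood lid, rad: 0 = closed, flat on the case (start); grows as the handle edge rises on the robot's side and goes over the top; stop at 2.8 (fallen open to the back). Balance point 1.571 (upright, centre of mass above the hinge). Free hinge, no friction, spring or stay: let go anywhere else, it falls. Lid 0.3 kg, 6 mm thick, 140 mm from hinge to free edge.
- lid_hinge (a point): Point on the hinge axis at the middle of the case's far top edge: 70 mm along the case's x from the case's origin and 64 mm above the table. Fixed to the case; the hinge axis is the case's y axis.
- lid_bar (a point): Middle of the lid's bar handle: round aluminium bar, 12 mm thick, parallel to the hinge, in the lid's plane, 182 mm from the hinge axis. 114 mm free between its two arms, 36 mm open between bar and lid edge. Closed, it overhangs the case on the robot's side 64 mm above the table; upright it is on top, at 246 mm. It can turn between the fingers, so the gripper may point down throughout.
- foot: Fixed square steel plate, 60 by 60 by 12 mm, left or right of the case (about 150 mm from its middle), with an upright round spigot at its centre: 17 mm thick, from 12 up to 53 mm above the table, the last 7 mm tapering to 10 mm. Origin: centre of its underside, on the spigot's axis; z up.
- seat_mid (a point): Point on the spigot's axis 67 mm above the table: where the middle of the stay tube lies when fully home.
- tube: Loose stay tube, aluminium, open at both ends, standing upright on the table: 30 mm outside, 21 mm inside (2 mm clearance all round on the spigot), 110 mm long, about 70 g. Origin: centre of its lower end; z along it. Either end may go down. Fully home, its lower end rests on the foot's plate, 12 mm above the table.
- tube_mid (a point): Middle of the stay tube, on its axis, 55 mm from each end.
- rod: Bystander: solid aluminium rod standing upright, 30 mm thick, 100 mm high, no hole. Origin: centre of its underside. Leave alone.
- bottle: Bystander: small closed paint bottle, 33 mm thick, 95 mm high. Origin: centre of its underside. Leave alone. Tube, rod and bottle may stand in each other's places.
- figurine: Bystander: grey model figure about 50 mm high on a round base, 31 mm across. Origin: under its base.
- die: Bystander: white die, 16 mm. Origin: centre of its underside.
- brush: Bystander: slim paint brush, 170 mm long, 9 mm thick, lying across the table between robot and case. Origin: under its middle.
- pot: Bystander: low jar of paint, 50 mm across, 50 mm high. Origin: centre of its underside.
- ruin: Bystander: fixed concrete-grey model ruin, 56 by 56 mm, 68 mm high, on the side of the case away from the foot. Origin: centre of its underside.
There are look-alikes about, which are no part of the job. Leave any purple or yellow look-alike of the tube alone.

How it is judged (in metres and radians):
On the way, in this order (a step that is already met when the one before it is completed fails the run):
1. the stay tube is fully home on the spigot and let go, with the lid still closed (distance between tube_mid and seat_mid below 0.006 m and angle between the z axis of tube and the z axis of foot, either way round below 0.08 rad and contact force between the fingers and tube below 0.05 N and value of joint lid below 0.1 rad), for 0.2 s.
2. the lid is held by the fingers at its balance point (value of joint lid between 1.481 and 1.661 rad and velocity of joint lid between -0.15 and 0.15 rad/s and contact force between the fingers and lid above 0.3 N and contact force between tube and lid below 0.1 N), for 0.3 s.
At the end, for the whole second after the job is handed in: Tube fully home on the spigot (middle within 6 mm of its seated point, parallel within 0.08 rad), not touched by fingers or lid; lid at 1.571 within 0.09 rad, still (under 0.15 rad/s), held by the fingers (contact over 0.3 N) (all of step 2 and distance between tube_mid and seat_mid below 0.006 m and angle between the z axis of tube and the z axis of foot, either way round below 0.08 rad and contact force between the fingers and tube below 0.05 N); the arm keeps its last pose, push and grip.
It fails at once if the lid goes over to the back (joint above 2.0 rad) (value of joint lid above 2 rad).
It fails at once if the lid is flung or dropped (faster than 3 rad/s) (velocity of joint lid above 3 rad/s or velocity of joint lid below -3 rad/s).
It fails at once if another thing on the table is moved by more than 40 mm (distance of any of rod, bottle, figurine, die, brush, pot from where it was at the start of the episode above 0.04 m).
It fails at once if the rod, bottle, figurine or pot is knocked over (angle between any of rod, bottle, figurine, pot's own z axis and vertical above 0.5 rad).
It also fails if it takes over 64 s, if anything falls off the work surface, if the arm or the gripper's body presses on something with over 40 N, if the wrist force passes 120 N, or if a joint passes its speed limit or range.

## Working session

There is one attempt and no reset: what is moved stays moved. The work goes in short steps, Python scripts to look and compute and a tool call to move; the robot and the scene stay as the last step left them, time stands still between calls to the robot, and variables do not carry over. Pictures are saved under pics/ and viewed, and the job is handed in when it is done.

Besides the shell and the picture viewer there is one more tool, called after ">>>" as name(argument=value, ...), one argument or row to a line, values as JSON. drive_tool: Moves the arm, as the interface text tells. Shift numbers are shares of 20 cm and turn numbers shares of pi rad, none past 1 either way. Its arguments: {"type":"object","properties":{"rows":{"type":"array"},"grip_force":{"type":"number"}},"required":["rows"]}

```bash
mkdir -p pics; ls; cat > h.py <<'E'
import numpy as np,cv2,pickle
from rig import robot
def snap(n,tag):
    c=robot.camera(n); pickle.dump(c,open(f'pics/{tag}.pkl','wb')); cv2.imwrite(f'pics/{tag}.png',c['img'][:,:,::-1]); return c
def load(tag): return pickle.load(open(f'pics/{tag}.pkl','rb'))
def cloud(c):
    R,_=cv2.Rodrigues(np.array(c['rvec'],float)); t=np.array(c['tvec'],float).ravel()
    v,u=np.mgrid[:420,:560]; z=c['z_map']
    P=np.stack([(u-c['cx'])/c['fx']*z,(v-c['cy'])/c['fy']*z,z],-1)
    W=(P-t)@R; W[z<=0]=np.nan; return W
def ray(c,u,v,zw):
    R,_=cv2.Rodrigues(np.array(c['rvec'],float)); t=np.array(c['tvec'],float).ravel()
    d=R.T@np.array([(u-c['cx'])/c['fx'],(v-c['cy'])/c['fy'],1]); o=-R.T@t
    return o+d*(zw-o[2])/d[2]
def crop(tag,u0,v0,u1,v1,s,out):
    i=cv2.imread(f'pics/{tag}.png')[v0:v1,u0:u1]; cv2.imwrite(f'pics/{out}.png',cv2.resize(i,None,fx=s,fy=s,interpolation=cv2.INTER_CUBIC))
E
python3 - <<'E'
from h import *
print(robot.get_state())
snap('top','t0');snap('side','s0')
E
```

```text
pics
{'t': 0.0, 'joint_pos': array([ 5.58582694e+01,  9.11244505e+00,  9.15718588e+01, -8.51542929e-04,
        7.94232176e+01, -1.20377798e+01]), 'qvel': array([-0.04839126,  0.05788314,  0.07288292, -0.038902  ,  0.00023356,
        0.09886986]), 'effort': array([ 2.02985815e-03, -3.85567009e+01, -3.22110844e+01,  7.02610728e-02,
        3.78689915e-02, -1.62304300e-04]), 'tool_pos': array([0.21604615, 0.53222415, 0.23062366]), 'tool_rot': array([-101.59188714,   89.89247526, -123.69568093]), 'ft_force': array([ 0.43290392,  0.44167768, -0.03853924]), 'wrist_torque': array([-0.01108252,  0.03667176,  0.03026691]), 'finger_gap': 1.000476907644276}
```

View pics/t0.png

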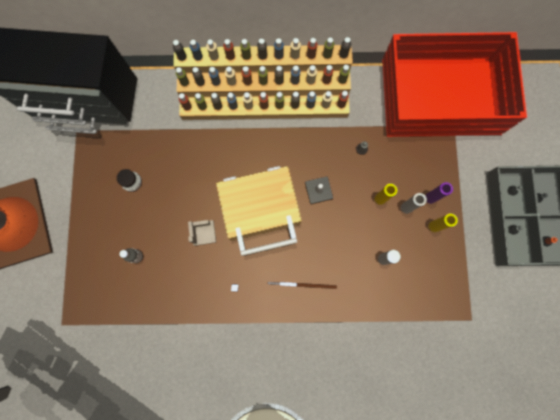

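View pics/s0.png

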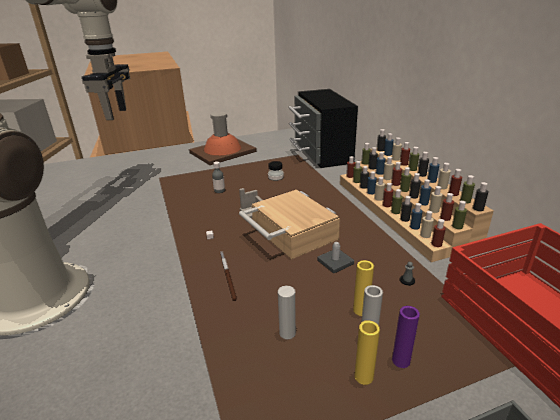

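The top view shows the case at (258,203), bar at (268,250), and foot at (319,188). Tube candidates are the open grey one at (419,200), the solid white/silver one at (392,257), yellow at (389,191) and (449,221), and purple at (444,190). I choose the open grey one and check it in a crop.

```bash
python3 - <<'E'
from h import *
crop('t0',360,170,470,275,6,'c0'); crop('t0',200,150,350,270,5,'c1')
crop('s0',260,230,440,400,4,'c2')
c=load('t0');W=cloud(c)
for n,(u,v) in dict(tube=(419,200),rod=(393,257),y1=(390,190),y2=(450,220),pur=(444,190),foot=(312,195),spig=(320,187),bar=(268,250),lid=(258,203),die=(235,288)).items():
    print(n,W[v,u].round(3))
E
```

```text
tube [ 0.583 -0.367  0.08 ]
rod [ 0.448 -0.292  0.102]
y1 [ 0.61  -0.302  0.071]
y2 [ 0.533 -0.434  0.084]
pur [ 0.608 -0.431  0.072]
foot [ 0.613 -0.12   0.011]
spig [ 0.623 -0.136  0.055]
bar [ 0.476 -0.006  0.002]
lid [0.583 0.015 0.066]
die [0.383 0.074 0.018]
```

View pics/c0.png

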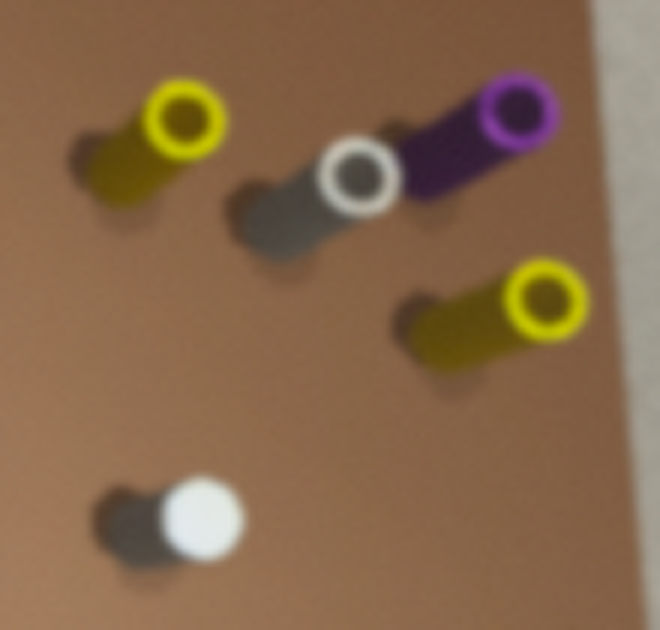

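View pics/c1.png

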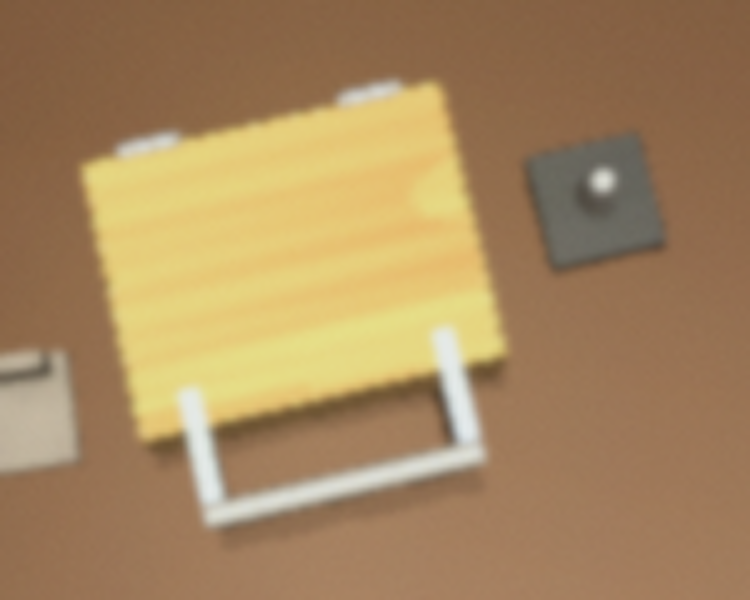

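View pics/c2.png

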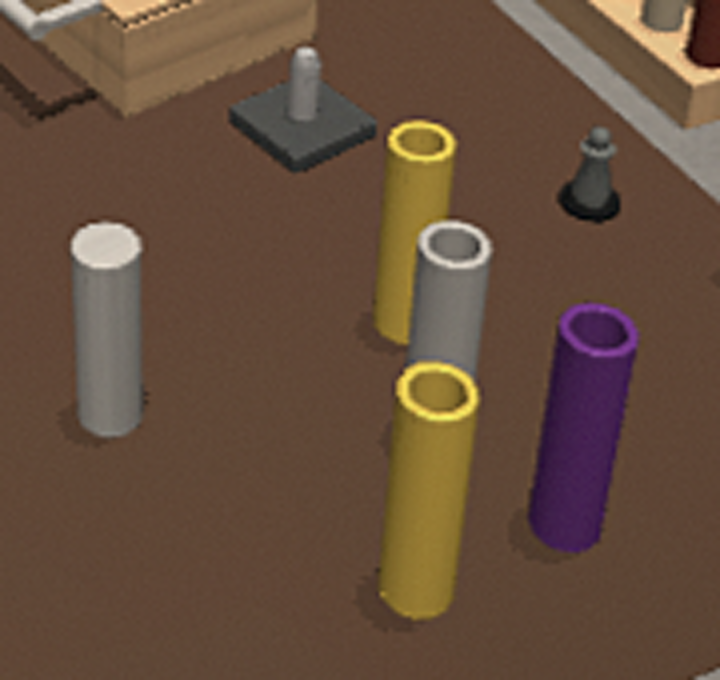

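```bash
python3 - <<'E'
from h import *
c=load('t0')
def p(x,y,u0,v0,s,z): return ray(c,u0+(x+.5)/s-.5,v0+(y+.5)/s-.5,z)[:2].round(4)
for n,x,y,z in [('tube',360,177,.11),('y1',185,120,.11),('pur',518,112,.11),('y2',547,300,.11),('rod',203,520,.1)]: print(n,p(x,y,360,170,6,z))
print('spig',p(602,181,200,150,5,.053))
f=[p(x,y,200,150,5,.012) for x,y in [(527,158),(638,134),(664,242),(555,268)]];print('foot',f,np.mean(f,0))
l=[p(x,y,200,150,5,.067) for x,y in [(81,165),(440,83),(506,356),(143,441)]];print('lid',l,np.mean(l,0))
b=[p(x,y,200,150,5,.068) for x,y in [(206,516),(484,453)]];print('bar',b,np.mean(b,0))
# depth-based checks
s=load('s0')
for cc,nm in((c,'top'),(s,'side')):
    W=cloud(cc)
    for n,x,y,z0 in [('tube',.585,-.345,.11),('spig',.624,-.138,.053)]:
        m=(np.hypot(W[...,0]-x,W[...,1]-y)<.035)&(W[...,2]>z0-.012)&(W[...,2]<z0+.012)
        print(nm,n,m.sum(),W[m].mean(0), W[m].min(0),W[m].max(0))
    m=(np.abs(W[...,2]-.067)<.01)&(np.hypot(W[...,0]-.59,W[...,1])<.18)
    pts=W[m][:,:2].astype(np.float32); print(nm,'lidrect',cv2.minAreaRect(pts),len(pts), np.median(W[m][:,2]))
E
```

```text
tube [ 0.5788 -0.3585]
y1 [ 0.602  -0.2932]
pur [ 0.6034 -0.4207]
y2 [ 0.5303 -0.4257]
rod [ 0.4497 -0.2935]
spig [ 0.6267 -0.1367]
foot [array([ 0.6489, -0.1026]), array([ 0.6607, -0.1596]), array([ 0.6042, -0.1709]), array([ 0.5915, -0.1154])] [ 0.626325 -0.137125]
lid [array([0.635 , 0.1167]), array([ 0.6735, -0.0579]), array([ 0.5386, -0.0872]), array([0.5002, 0.0853])] [0.586825 0.014225]
bar [array([0.4644, 0.0553]), array([ 0.4923, -0.0758])] [ 0.47835 -0.01025]
top tube 104 [ 0.57806219 -0.3564019   0.10770018] [ 0.56384489 -0.37177204  0.09818346] [ 0.5927524  -0.34231287  0.11369971]
top spig 37 [ 0.62513706 -0.13625965  0.05113801] [ 0.6186559  -0.14457954  0.04223721] [ 0.63272016 -0.12952178  0.05736765]
top lidrect ((0.5736945867538452, -0.02042582631111145), (0.19228845834732056, 0.24401989579200745), 12.845361709594727) 4710 0.0679057613269991
side tube 260 [ 0.57954559 -0.3609844   0.10617444] [ 0.56515179 -0.37455173  0.0980149 ] [ 0.59521641 -0.34440762  0.11260865]
side spig 51 [ 0.62667837 -0.14120301  0.04873253] [ 0.62044949 -0.14773543  0.04137959] [ 0.63516009 -0.13330195  0.05496042]
side lidrect ((0.568020224571228, 0.007792726159095764), (0.19264961779117584, 0.18403752148151398), 12.942694664001465) 2682 0.06787501743210779
```

```bash
cat >> h.py <<'E'
from scipy.spatial.transform import Rotation as Ro
def RT():
    s=robot.get_state(); return Ro.from_euler('xyz',s['tool_rot'],degrees=True).as_matrix(), s
def plan(x,y,z,jaw=None):
    R,s=RT(); d=np.array([x,y,z])-s['tool_pos']; a=np.degrees(np.arctan2(R[1,1],R[0,1]))
    print('t',s['t'],'pos',s['tool_pos'].round(4),'jawyaw',a.round(2),'x',R[:,0].round(3),'F',s['ft_force'].round(2),'gap mm',92*s['finger_gap'],'j6',s['joint_pos'][5])
    print(' d world',d.round(4),'tool units',(R.T@d/.2).round(4),'per m', (R.T@d).round(4))
    if jaw is not None:
        e=(jaw-a+90)%180-90; print(' world yaw turn',e,' roll share',-e/180)
E
python3 - <<'E'
from h import *
plan(.5788,-.3583,.23,12.4)
E
```

```text
t 0.1 pos [0.2161 0.5323 0.2308] jawyaw 67.89 x [-0.001 -0.001 -1.   ] F [0.47 1.06 0.28] gap mm 91.95742365457549 j6 -12.036432042705346
 d world [ 3.627e-01 -8.906e-01 -8.000e-04] tool units [ 0.0081 -3.4431  3.356 ] per m [ 0.0016 -0.6886  0.6712]
 world yaw turn -55.49327573495227  roll share 0.3082959763052904
```

>>> drive_tool(
  rows=[
    {"roll": 0.0514,"grip": 0},
    {"roll": 0.0514,"grip": 0},
    {"roll": 0.0514,"grip": 0},
    {"roll": 0.0514,"grip": 0},
    {"roll": 0.0514,"grip": 0},
    {"roll": 0.0513,"grip": 0},
  ],
  grip_force=15,
)

```text
invalid input at $.rows[0]: expected keys dx, dy, dz, roll, grip
```

```bash
python3 - <<'E'
from h import *
plan(.5788,-.3583,.23,12.4)
E
```

```text
t 0.1 pos [0.2161 0.5323 0.2308] jawyaw 67.89 x [-0.001 -0.001 -1.   ] F [0.47 1.06 0.28] gap mm 91.95742365457549 j6 -12.036432042705346
 d world [ 3.627e-01 -8.906e-01 -8.000e-04] tool units [ 0.0081 -3.4431  3.356 ] per m [ 0.0016 -0.6886  0.6712]
 world yaw turn -55.49327573495227  roll share 0.3082959763052904
```

>>> drive_tool(
  rows=[
    {"dx": 0,"dy": 0,"dz": 0,"roll": 0.0514,"grip": 0},
    {"dx": 0,"dy": 0,"dz": 0,"roll": 0.0514,"grip": 0},
    {"dx": 0,"dy": 0,"dz": 0,"roll": 0.0514,"grip": 0},
    {"dx": 0,"dy": 0,"dz": 0,"roll": 0.0514,"grip": 0},
    {"dx": 0,"dy": 0,"dz": 0,"roll": 0.0514,"grip": 0},
    {"dx": 0,"dy": 0,"dz": 0,"roll": 0.0513,"grip": 0},
  ],
  grip_force=15,
)

```text
t: 0.85
tool_pos: [0.2162, 0.5324, 0.231]
tool_rot: [-45.5, 89.9, -123.4]
ft_force: [0.1, 0.9, 0.1]
finger_gap: 0.497
```

```bash
python3 - <<'E'
from h import *
plan(.5788,-.3583,.23,12.4)
E
```

```text
t 0.85 pos [0.2162 0.5324 0.231 ] jawyaw 12.1 x [-0.001 -0.001 -1.   ] F [0.13 0.91 0.14] gap mm 45.736705603949744 j6 43.76335766632712
 d world [ 0.3626 -0.8907 -0.001 ] tool units [0.0081 0.8396 4.7347] per m [0.0016 0.1679 0.9469]
 world yaw turn 0.30355741742201303  roll share -0.0016864300967889612
```

>>> drive_tool(
  rows=[
    {"dx": 0,"dy": 0.042,"dz": 0.2367,"roll": 0,"grip": 0},
    {"dx": 0,"dy": 0.042,"dz": 0.2367,"roll": 0,"grip": 0},
    {"dx": 0,"dy": 0.042,"dz": 0.2367,"roll": 0,"grip": 0},
    {"dx": 0,"dy": 0.042,"dz": 0.2367,"roll": 0,"grip": 0},
    {"dx": 0,"dy": 0.042,"dz": 0.2367,"roll": 0,"grip": 0},
    {"dx": 0,"dy": 0.042,"dz": 0.2367,"roll": 0,"grip": 0},
    {"dx": 0,"dy": 0.042,"dz": 0.2367,"roll": 0,"grip": 0},
    {"dx": 0,"dy": 0.042,"dz": 0.2367,"roll": 0,"grip": 0},
    {"dx": 0,"dy": 0.042,"dz": 0.2367,"roll": 0,"grip": 0},
    {"dx": 0,"dy": 0.042,"dz": 0.2367,"roll": 0,"grip": 0},
  ],
)

```text
t: 2.1
tool_pos: [0.4002, 0.0869, 0.2314]
tool_rot: [-173.6, 90.0, 108.8]
ft_force: [1.6, 0.8, -0.1]
finger_gap: 0.499
```

>>> drive_tool(
  rows=[
    {"dx": 0,"dy": 0.042,"dz": 0.2367,"roll": 0,"grip": 0},
    {"dx": 0,"dy": 0.042,"dz": 0.2367,"roll": 0,"grip": 0},
    {"dx": 0,"dy": 0.042,"dz": 0.2367,"roll": 0,"grip": 0},
    {"dx": 0,"dy": 0.042,"dz": 0.2367,"roll": 0,"grip": 0},
    {"dx": 0,"dy": 0.042,"dz": 0.2367,"roll": 0,"grip": 0},
    {"dx": 0,"dy": 0.042,"dz": 0.2367,"roll": 0,"grip": 0},
    {"dx": 0,"dy": 0.042,"dz": 0.2367,"roll": 0,"grip": 0},
    {"dx": 0,"dy": 0.042,"dz": 0.2367,"roll": 0,"grip": 0},
    {"dx": 0,"dy": 0.042,"dz": 0.2367,"roll": 0,"grip": 0},
    {"dx": 0,"dy": 0.042,"dz": 0.2367,"roll": 0,"grip": 0},
  ],
)

```text
t: 3.35
tool_pos: [0.5841, -0.3572, 0.2309]
tool_rot: [-150.3, 89.9, 132.1]
ft_force: [0.7, 0.2, -0.3]
finger_gap: 0.496
```

```bash
python3 - <<'E'
from h import *
plan(.5788,-.3583,.08,12.4)
snap('top','t1'); crop('t1',340,150,480,260,5,'c3')
E
```

```text
t 3.35 pos [ 0.5841 -0.3572  0.2309] jawyaw 12.4 x [-0.001  0.001 -1.   ] F [ 0.75  0.23 -0.34] gap mm 45.65521475084424 j6 -53.93429519950009
 d world [-0.0053 -0.0011 -0.1509] tool units [ 7.545e-01 -2.650e-02  4.000e-04] per m [ 1.509e-01 -5.300e-03  1.000e-04]
 world yaw turn 0.0037072233093908835  roll share -2.0595685052171574e-05
```

View pics/c3.png

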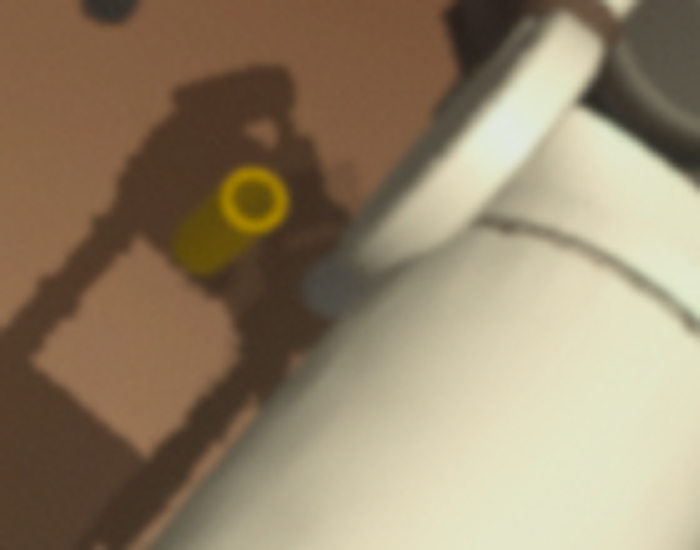

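The arm hides the tube in this top view; only the left yellow tube (391,190) shows. I'll correct sideways and descend, then check from the side camera before closing.

>>> drive_tool(
  rows=[
    {"dx": 0,"dy": -0.0265,"dz": 0,"roll": 0,"grip": 0},
    {"dx": 0.15,"dy": 0,"dz": 0,"roll": 0,"grip": 0},
    {"dx": 0.1,"dy": 0,"dz": 0,"roll": 0,"grip": 0},
  ],
)

```text
t: 3.78
tool_pos: [0.5778, -0.3555, 0.1803]
tool_rot: [-148.8, 89.9, 133.6]
ft_force: [-0.9, 0.4, -0.6]
finger_gap: 0.501
```

```bash
python3 - <<'E'
from h import *
plan(.5788,-.3583,.08,12.4)
snap('side','s1'); crop('s1',290,200,450,400,3,'c4')
E
```

```text
t 3.775 pos [ 0.5778 -0.3555  0.1803] jawyaw 12.45 x [-0.001  0.001 -1.   ] F [-0.87  0.35 -0.64] gap mm 46.08662950292044 j6 -54.23365424772974
 d world [ 0.001  -0.0028 -0.1003] tool units [0.5015 0.0022 0.0154] per m [0.1003 0.0004 0.0031]
 world yaw turn -0.046542537208338786  roll share 0.0002585696511574377
```

View pics/c4.png

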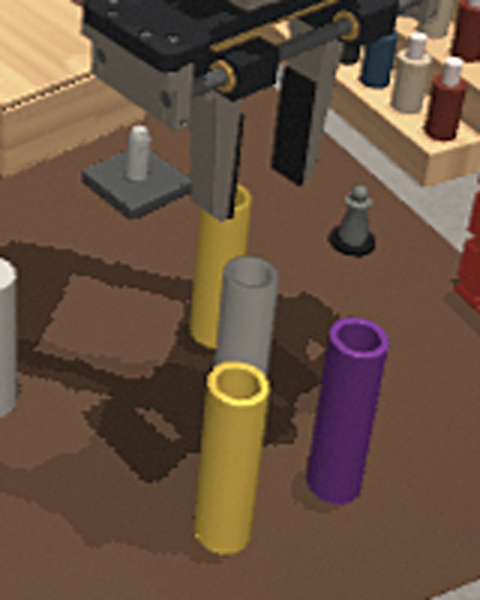

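The side crop shows the open fingers right above the grey tube's rim (about (373,290)), with the yellow and purple tubes clear. Descending.

>>> drive_tool(
  rows=[
    {"dx": 0.06,"dy": 0.002,"dz": 0.0154,"roll": 0,"grip": 0},
    {"dx": 0.11,"dy": 0,"dz": 0,"roll": 0,"grip": 0},
    {"dx": 0.11,"dy": 0,"dz": 0,"roll": 0,"grip": 0},
    {"dx": 0.11,"dy": 0,"dz": 0,"roll": 0,"grip": 0},
    {"dx": 0.11,"dy": 0,"dz": 0,"roll": 0,"grip": 0},
    {"dx": 0,"dy": 0,"dz": 0,"roll": 0,"grip": 0},
  ],
)

```text
t: 4.58
tool_pos: [0.5783, -0.3588, 0.0786]
tool_rot: [-144.2, 89.7, 138.2]
ft_force: [-0.8, 0.2, -0.1]
finger_gap: 0.502
```

```bash
python3 - <<'E'
from h import *
plan(.5788,-.3583,.08,12.4)
snap('side','s2'); crop('s2',290,200,450,400,3,'c5')
E
```

```text
t 4.575 pos [ 0.5783 -0.3588  0.0786] jawyaw 12.4 x [-0.004  0.003 -1.   ] F [-0.76  0.2  -0.13] gap mm 46.21640523932991 j6 -54.3625589505598
 d world [0.0005 0.0005 0.0014] tool units [-0.0072  0.003  -0.0017] per m [-0.0014  0.0006 -0.0003]
 world yaw turn -0.0009423100375869353  roll share 5.235055764371863e-06
```

View pics/c5.png

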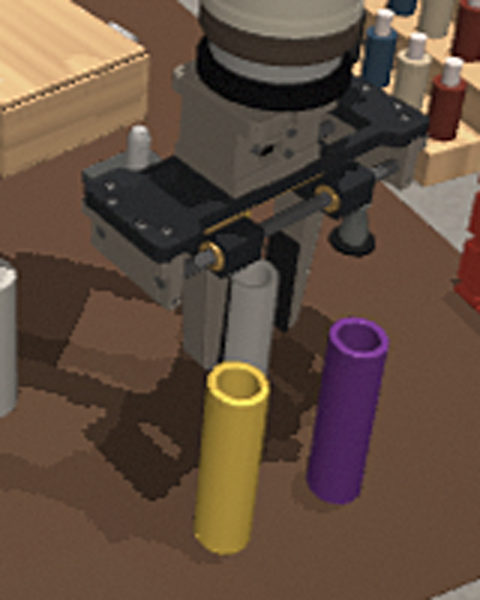

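The grey tube stands between the two fingers, and nothing else does. Closing, then lifting a little.

>>> drive_tool(
  rows=[
    {"dx": 0,"dy": 0,"dz": 0,"roll": 0,"grip": -1},
    {"dx": 0,"dy": 0,"dz": 0,"roll": 0,"grip": -1},
    {"dx": 0,"dy": 0,"dz": 0,"roll": 0,"grip": -1},
    {"dx": 0,"dy": 0,"dz": 0,"roll": 0,"grip": -1},
  ],
)

```text
t: 5.12
tool_pos: [0.5804, -0.3606, 0.0829]
tool_rot: [36.0, 89.9, -41.6]
ft_force: [-0.3, -0.7, 5.1]
finger_gap: 0.314
```

```bash
python3 - <<'E'
from h import *
plan(.6267,-.1367,.21,12.4)
E
```

```text
t 5.125 pos [ 0.5804 -0.3606  0.0829] jawyaw 12.4 x [ 0.002 -0.002 -1.   ] F [-0.29 -0.67  5.08] gap mm 28.93103000173752 j6 -54.3610704661005
 d world [0.0463 0.2239 0.1271] tool units [-0.6366  0.4676 -1.0422] per m [-0.1273  0.0935 -0.2084]
 world yaw turn -0.001943451269667662  roll share 1.0796951498153677e-05
```

>>> drive_tool(
  rows=[
    {"dx": -0.05,"dy": 0,"dz": 0,"roll": 0,"grip": -1},
    {"dx": -0.15,"dy": 0,"dz": 0,"roll": 0,"grip": -1},
    {"dx": -0.2,"dy": 0,"dz": 0,"roll": 0,"grip": -1},
    {"dx": -0.15,"dy": 0,"dz": 0,"roll": 0,"grip": -1},
    {"dx": -0.1,"dy": 0,"dz": 0,"roll": 0,"grip": -1},
    {"dx": 0,"dy": 0,"dz": 0,"roll": 0,"grip": -1},
  ],
)

```text
t: 5.88
tool_pos: [0.5802, -0.3605, 0.2132]
tool_rot: [36.0, 89.8, -41.6]
ft_force: [0.0, 0.1, -0.8]
finger_gap: 0.318
```

```bash
python3 - <<'E'
from h import *
plan(.6267,-.1367,.21,12.4)
snap('side','s3'); crop('s3',290,130,450,400,2.5,'c6') if 0 else crop('s3',270,100,470,400,2,'c6')
E
```

```text
t 5.875 pos [ 0.5802 -0.3605  0.2132] jawyaw 12.4 x [ 0.002 -0.002 -1.   ] F [ 0.05  0.08 -0.84] gap mm 29.268760158089282 j6 -54.36249837443779
 d world [ 0.0465  0.2238 -0.0032] tool units [ 0.0145  0.4672 -1.0428] per m [ 0.0029  0.0934 -0.2086]
 world yaw turn -0.002925024377105956  roll share 1.6250135428366423e-05
```

View pics/c6.png

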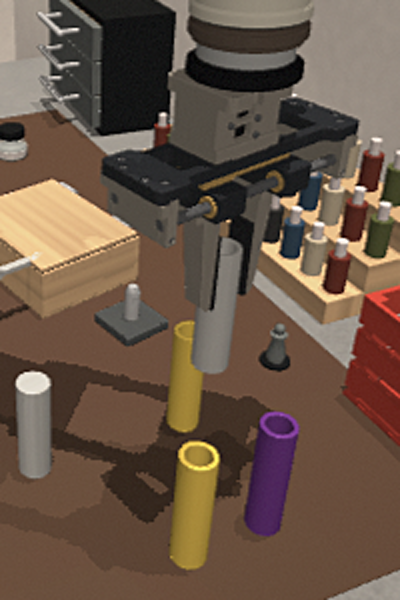

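```bash
cat >> h.py <<'E'
def tubefit(c,lo,hi,cx,cy,r=.04):
    from scipy.optimize import least_squares
    W=cloud(c); m=(np.hypot(W[...,0]-cx,W[...,1]-cy)<r)&(W[...,2]>lo)&(W[...,2]<hi); P=W[m]
    zm=(lo+hi)/2
    def f(p):
        q=P[:,:2]-p[:2]-np.outer(P[:,2]-zm,p[2:]); return np.hypot(q[:,0],q[:,1])-.015
    s=least_squares(f,[cx+.005,cy+.005,0,0],loss='soft_l1',f_scale=.001)
    print('n',len(P),'axis at z',zm,s.x[:2].round(4),'slope',s.x[2:].round(4),'rms',np.sqrt(np.mean(s.fun**2)).round(5),'zmin',P[:,2].min().round(4)); return s.x,P
E
python3 - <<'E'
from h import *
s=load('s3');W=cloud(s)
tubefit(s,.135,.19,.58,-.36)
tubefit(s,.12,.19,.58,-.36,.03)
tubefit(load('s0'),.05,.105,.579,-.358)
v=W[...,2]; m=(np.hypot(W[...,0]-.58,W[...,1]+.36)<.02)&(v>.115); print(np.sort(v[m])[:5],np.sort(v[m])[-5:], m.sum())
# spigot in side
W0=cloud(load('s0'));
from scipy.optimize import least_squares
for t in('s0','s3','t0'):
    W0=cloud(load(t)); m=(np.hypot(W0[...,0]-.6265,W0[...,1]+.137)<.02)&(W0[...,2]>.018)&(W0[...,2]<.046);P=W0[m]
    r=least_squares(lambda p:np.hypot(P[:,0]-p[0],P[:,1]-p[1])-.0085,[.6265,-.137],loss='soft_l1',f_scale=.001);print(t,len(P),r.x,np.std(r.fun))
E
```

```text
n 545 axis at z 0.1625 [ 0.5811 -0.3582] slope [-0.0008  0.0044] rms 0.0007 zmin 0.135
n 576 axis at z 0.155 [ 0.5812 -0.3583] slope [-0.0009  0.0037] rms 0.00069 zmin 0.131
n 471 axis at z 0.0775 [ 0.5811 -0.3584] slope [-0.0147 -0.018 ] rms 0.00172 zmin 0.0502
[0.13102703 0.13107206 0.1315787  0.13166424 0.13190852] [0.35783251 0.35797996 0.35907856 0.35914577 0.35915655] 1418
s0 75 [ 0.62904862 -0.13722669] 0.0009806592986312413
s3 80 [ 0.62899903 -0.13722041] 0.0010417584752503086
t0 19 [ 0.62720346 -0.13681214] 0.0014466261345796433
```

```bash
python3 - <<'E'
from h import *
plan(.6281,-.1392,.2132,12.4)
E
```

```text
t 5.925 pos [ 0.5796 -0.3599  0.2113] jawyaw 12.4 x [-0.  0. -1.] F [ 0.64  0.14 -0.89] gap mm 28.866286481518515 j6 -54.36174926430641
 d world [0.0485 0.2207 0.0019] tool units [-0.0095  0.4739 -1.0257] per m [-0.0019  0.0948 -0.2051]
 world yaw turn -0.000481058171743598  roll share 2.6725453985755445e-06
```

>>> drive_tool(
  rows=[
    {"dx": 0,"dy": 0.0265,"dz": -0.059,"roll": 0,"grip": -1},
    {"dx": 0,"dy": 0.06,"dz": -0.13,"roll": 0,"grip": -1},
    {"dx": 0,"dy": 0.06,"dz": -0.13,"roll": 0,"grip": -1},
    {"dx": 0,"dy": 0.06,"dz": -0.13,"roll": 0,"grip": -1},
    {"dx": 0,"dy": 0.06,"dz": -0.13,"roll": 0,"grip": -1},
    {"dx": 0,"dy": 0.06,"dz": -0.13,"roll": 0,"grip": -1},
    {"dx": 0,"dy": 0.06,"dz": -0.13,"roll": 0,"grip": -1},
    {"dx": 0,"dy": 0.06,"dz": -0.13,"roll": 0,"grip": -1},
    {"dx": 0,"dy": 0.025,"dz": -0.06,"roll": 0,"grip": -1},
    {"dx": 0,"dy": 0,"dz": 0,"roll": 0,"grip": -1},
  ],
)

```text
t: 7.18
tool_pos: [0.6272, -0.1378, 0.2107]
tool_rot: [-116.7, 89.9, 165.8]
ft_force: [-0.6, -0.2, 0.1]
finger_gap: 0.311
```

>>> drive_tool(
  rows=[
    {"dx": 0.05,"dy": 0,"dz": 0,"roll": 0,"grip": -1},
    {"dx": 0.1,"dy": 0,"dz": 0,"roll": 0,"grip": -1},
    {"dx": 0.1,"dy": 0,"dz": 0,"roll": 0,"grip": -1},
    {"dx": 0.05,"dy": 0,"dz": 0,"roll": 0,"grip": -1},
    {"dx": 0,"dy": 0,"dz": 0,"roll": 0,"grip": -1},
    {"dx": 0,"dy": 0,"dz": 0,"roll": 0,"grip": -1},
  ],
)

```text
t: 7.92
tool_pos: [0.6281, -0.1389, 0.1523]
tool_rot: [52.5, 89.9, -25.1]
ft_force: [0.0, 0.3, -0.8]
finger_gap: 0.317
```

```bash
python3 - <<'E'
from h import *
plan(.6281,-.1392,.094,12.4)
s=snap('side','s4'); crop('s4',250,100,450,300,3,'c7')
tubefit(s,.075,.13,.629,-.137,.03)
W0=cloud(s); m=(np.hypot(W0[...,0]-.6265,W0[...,1]+.137)<.02)&(W0[...,2]>.018)&(W0[...,2]<.046);P=W0[m]
from scipy.optimize import least_squares
r=least_squares(lambda p:np.hypot(P[:,0]-p[0],P[:,1]-p[1])-.0085,[.6265,-.137],loss='soft_l1',f_scale=.001);print(len(P),r.x,np.std(r.fun))
E
```

```text
t 7.925 pos [ 0.6281 -0.1389  0.1523] jawyaw 12.4 x [ 0.001 -0.001 -1.   ] F [ 0.04  0.26 -0.83] gap mm 29.12577095829395 j6 -35.6171426682555
 d world [ 0.     -0.0003 -0.0583] tool units [ 0.2915 -0.0004  0.0011] per m [ 0.0583 -0.0001  0.0002]
 world yaw turn -0.0025102415403637224  roll share 1.3945786335354013e-05
n 303 axis at z 0.10250000000000001 [ 0.6288 -0.1365] slope [-0.0022 -0.0007] rms 0.00101 zmin 0.075
81 [ 0.62887485 -0.13707047] 0.0010583561626056927
```

View pics/c7.png

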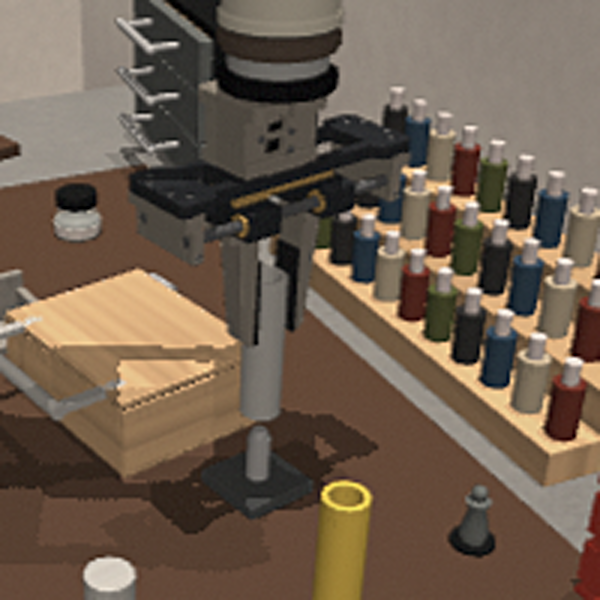

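The tube hangs vertical, right over the spigot tip (pixel ≈ (336,245)), with the axes 0.6 mm apart. Lowering.

>>> drive_tool(
  rows=[
    {"dx": 0.04,"dy": 0,"dz": 0,"roll": 0,"grip": -1},
    {"dx": 0.04,"dy": 0,"dz": 0,"roll": 0,"grip": -1},
    {"dx": 0.04,"dy": 0,"dz": 0,"roll": 0,"grip": -1},
    {"dx": 0.04,"dy": 0,"dz": 0,"roll": 0,"grip": -1},
    {"dx": 0.04,"dy": 0,"dz": 0,"roll": 0,"grip": -1},
  ],
)

```text
t: 8.6
tool_pos: [0.6275, -0.1387, 0.1108]
tool_rot: [-124.4, 90.0, 158.0]
ft_force: [-0.8, 1.0, -0.9]
finger_gap: 0.319
```

>>> drive_tool(
  rows=[
    {"dx": 0.04,"dy": 0,"dz": 0,"roll": 0,"grip": -1},
    {"dx": 0.03,"dy": 0,"dz": 0,"roll": 0,"grip": -1},
    {"dx": 0.015,"dy": 0,"dz": 0,"roll": 0,"grip": -1},
    {"dx": 0,"dy": 0,"dz": 0,"roll": 0,"grip": -1},
  ],
)

```text
t: 9.1
tool_pos: [0.6278, -0.1388, 0.0949]
tool_rot: [51.4, 90.0, -26.2]
ft_force: [-1.6, 0.1, 0.6]
finger_gap: 0.318
```

>>> drive_tool(
  rows=[
    {"dx": 0.008,"dy": 0,"dz": 0,"roll": 0,"grip": -1},
    {"dx": 0.008,"dy": 0,"dz": 0,"roll": 0,"grip": -1},
    {"dx": 0,"dy": 0,"dz": 0,"roll": 0,"grip": -1},
  ],
)

```text
t: 9.48
tool_pos: [0.6285, -0.1394, 0.0948]
tool_rot: [33.1, 89.9, -44.5]
ft_force: [-5.3, 0.9, 14.6]
finger_gap: 0.317
```

```bash
python3 - <<'E'
from h import *
plan(.6281,-.1392,.094,12.4)
s=snap('side','s5'); crop('s5',280,130,400,280,4,'c8')
E
```

```text
t 9.475 pos [ 0.6285 -0.1394  0.0948] jawyaw 12.41 x [ 0.002 -0.002 -1.   ] F [-5.27  0.86 14.58] gap mm 29.143697815857674 j6 -35.60985041625329
 d world [-0.0004  0.0002 -0.0008] tool units [ 0.0039 -0.0015 -0.0016] per m [ 0.0008 -0.0003 -0.0003]
 world yaw turn -0.010384706867554883  roll share 5.7692815930860456e-05
```

View pics/c8.png

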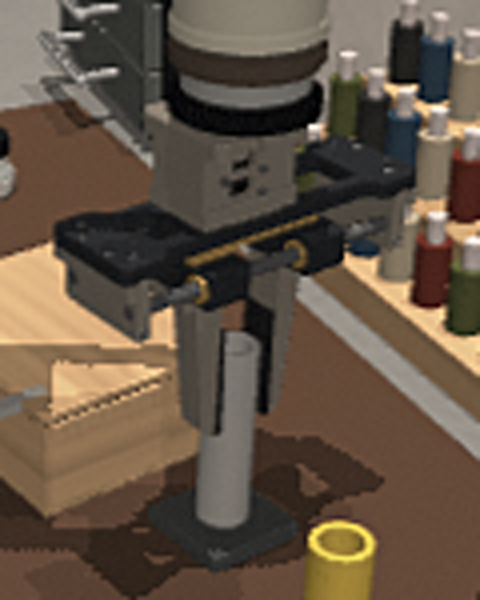

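The tube sits on the plate with 15 N pushing back. I'll ease off, open, and rise.

>>> drive_tool(
  rows=[
    {"dx": -0.008,"dy": 0,"dz": 0,"roll": 0,"grip": -1},
    {"dx": 0,"dy": 0,"dz": 0,"roll": 0,"grip": 0},
    {"dx": 0,"dy": 0,"dz": 0,"roll": 0,"grip": 0},
    {"dx": 0,"dy": 0,"dz": 0,"roll": 0,"grip": 0},
    {"dx": 0,"dy": 0,"dz": 0,"roll": 0,"grip": 0},
    {"dx": -0.1,"dy": 0,"dz": 0,"roll": 0,"grip": 0},
    {"dx": -0.2,"dy": 0,"dz": 0,"roll": 0,"grip": 0},
    {"dx": -0.2,"dy": 0,"dz": 0,"roll": 0,"grip": 0},
    {"dx": -0.15,"dy": 0,"dz": 0,"roll": 0,"grip": 0},
    {"dx": 0,"dy": 0,"dz": 0,"roll": 0,"grip": 0},
  ],
)

```text
t: 10.78
tool_pos: [0.6295, -0.1395, 0.2277]
tool_rot: [54.6, 89.5, -23.0]
ft_force: [-0.2, -0.1, 0.1]
finger_gap: 0.501
```

```bash
python3 - <<'E'
from h import *
plan(.4780,-.0100,.22,12.4)
s=snap('side','s6'); crop('s6',280,130,400,280,4,'c9')
tubefit(s,.03,.118,.629,-.137,.03)
W=cloud(s); m=(np.hypot(W[...,0]-.6287,W[...,1]+.137)<.017)&(W[...,2]<.14); print(np.sort(W[...,2][m])[-8:])
E
```

```text
t 10.775 pos [ 0.6295 -0.1395  0.2277] jawyaw 12.41 x [ 0.007 -0.003 -1.   ] F [-0.17 -0.12  0.11] gap mm 46.0985945509233 j6 -35.61786217543782
 d world [-0.1515  0.1295 -0.0077] tool units [ 0.0308 -0.6011 -0.7952] per m [ 0.0062 -0.1202 -0.159 ]
 world yaw turn -0.008032048268489689  roll share 4.4622490380498273e-05
n 487 axis at z 0.074 [ 0.6286 -0.1366] slope [-0.0047 -0.0064] rms 0.00144 zmin 0.0304
[0.12327025 0.12344507 0.12357229 0.12357407 0.12387809 0.12389476
 0.12401558 0.12406745]
```

View pics/c9.png

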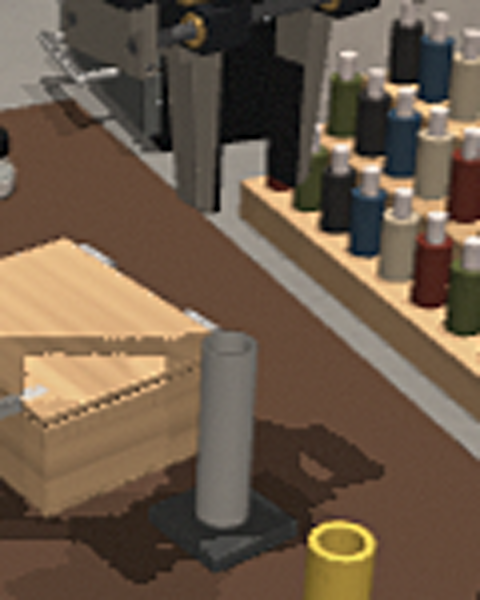

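The tube is home and free: axis at (0.6286,-0.1366), top about 0.123, base on the plate. Now going to the bar.

>>> drive_tool(
  rows=[
    {"dx": 0,"dy": -0.05,"dz": -0.0652,"roll": 0,"grip": -0.35},
    {"dx": 0,"dy": -0.1,"dz": -0.135,"roll": 0,"grip": -0.35},
    {"dx": 0,"dy": -0.1,"dz": -0.135,"roll": 0,"grip": -0.35},
    {"dx": 0,"dy": -0.1,"dz": -0.135,"roll": 0,"grip": -0.35},
    {"dx": 0,"dy": -0.1,"dz": -0.135,"roll": 0,"grip": -0.35},
    {"dx": 0,"dy": -0.1,"dz": -0.135,"roll": 0,"grip": -0.35},
    {"dx": 0,"dy": -0.05,"dz": -0.055,"roll": 0,"grip": -0.35},
    {"dx": 0.15,"dy": 0,"dz": 0,"roll": 0,"grip": -0.35},
    {"dx": 0.2,"dy": 0,"dz": 0,"roll": 0,"grip": -0.35},
    {"dx": 0,"dy": 0,"dz": 0,"roll": 0,"grip": -0.35},
  ],
)

```text
t: 12.08
tool_pos: [0.4735, -0.0087, 0.1495]
tool_rot: [-117.1, 89.5, 165.3]
ft_force: [-0.4, 0.6, -0.0]
finger_gap: 0.324
```

```bash
python3 - <<'E'
from h import *
plan(.4790,-.0100,.061,12.4)
s=snap('side','s7'); crop('s7',200,120,380,290,4,'c10')
E
```

```text
t 12.075 pos [ 0.4735 -0.0087  0.1495] jawyaw 12.38 x [-0.008  0.002 -1.   ] F [-0.38  0.59 -0.01] gap mm 29.78547956929135 j6 -28.093890920433243
 d world [ 0.0055 -0.0013 -0.0885] tool units [0.4424 0.0286 0.0138] per m [0.0885 0.0057 0.0028]
 world yaw turn 0.015177693109777124  roll share -8.432051727653957e-05
```

View pics/c10.png

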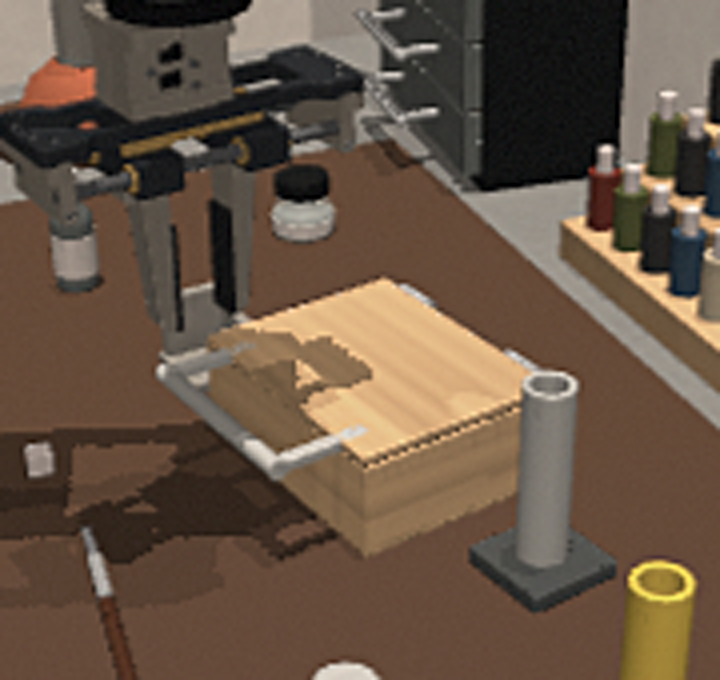

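The side crop shows the fingers above the bar, which runs from (240,213) to (270,237). I'll let the arm settle for an exact reading.

>>> drive_tool(
  rows=[
    {"dx": 0.15,"dy": 0.014,"dz": 0.007,"roll": 0,"grip": -0.35},
    {"dx": 0,"dy": 0,"dz": 0,"roll": 0,"grip": -0.35},
    {"dx": 0,"dy": 0,"dz": 0,"roll": 0,"grip": -0.35},
    {"dx": 0,"dy": 0,"dz": 0,"roll": 0,"grip": -0.35},
    {"dx": 0,"dy": 0,"dz": 0,"roll": 0,"grip": -0.35},
  ],
)

```text
t: 12.75
tool_pos: [0.4798, -0.0101, 0.124]
tool_rot: [62.3, 89.9, -15.3]
ft_force: [0.4, 0.1, 0.5]
finger_gap: 0.328
```

```bash
python3 - <<'E'
from h import *
plan(.4790,-.0100,.061,12.4)
s=snap('side','s8'); crop('s8',200,120,380,290,4,'c11')
c=snap('top','t2'); crop('t2',200,150,350,270,5,'c12')
E
```

```text
t 12.75 pos [ 0.4798 -0.0101  0.124 ] jawyaw 12.4 x [ 0.002 -0.    -1.   ] F [0.38 0.1  0.45] gap mm 30.16899914989301 j6 -28.074458472475335
 d world [-0.0008  0.0001 -0.063 ] tool units [ 0.3148 -0.0045 -0.0015] per m [ 0.063  -0.0009 -0.0003]
 world yaw turn -0.004534393171681472  roll share 2.519107317600818e-05
```

View pics/c11.png

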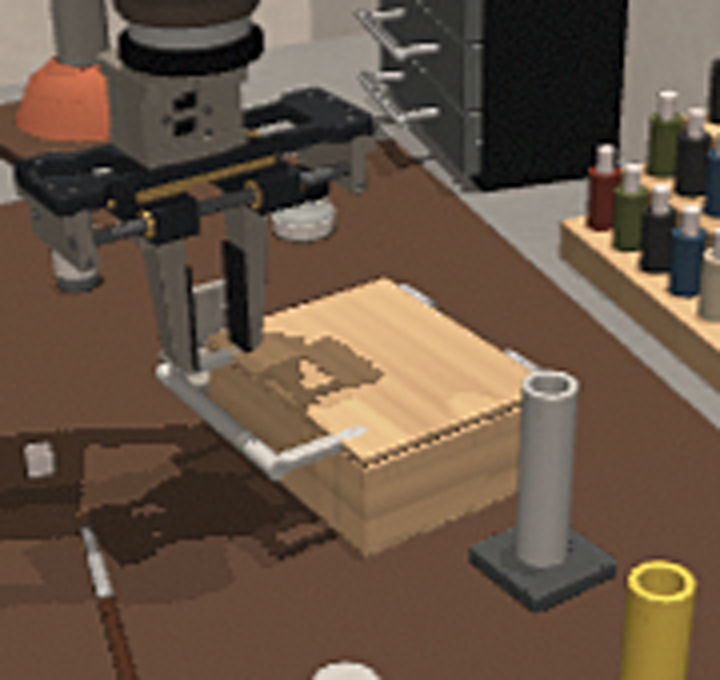

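View pics/c12.png

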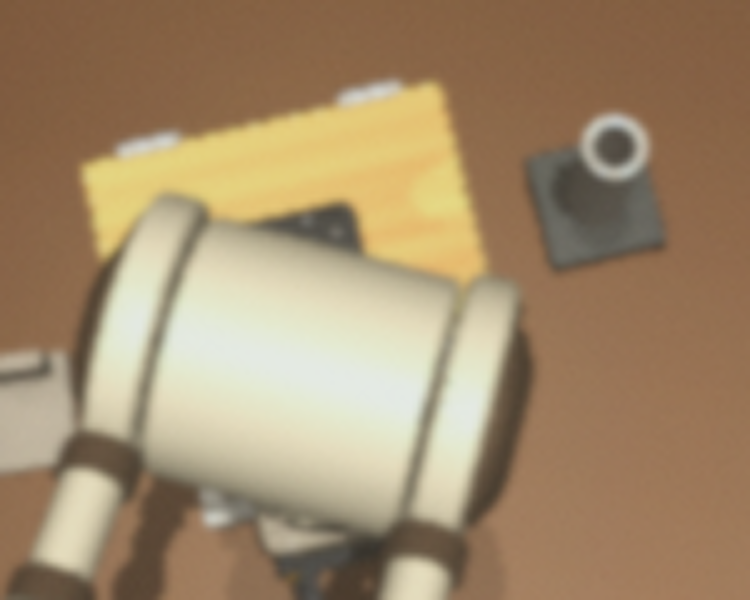

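The fingers straddle the bar line in the side view, and in the top view the tube ring is over the foot. Descending onto the bar.

>>> drive_tool(
  rows=[
    {"dx": 0.04,"dy": -0.003,"dz": 0,"roll": 0,"grip": -0.35},
    {"dx": 0.08,"dy": 0,"dz": 0,"roll": 0,"grip": -0.35},
    {"dx": 0.08,"dy": 0,"dz": 0,"roll": 0,"grip": -0.35},
    {"dx": 0.08,"dy": 0,"dz": 0,"roll": 0,"grip": -0.35},
    {"dx": 0.035,"dy": 0,"dz": 0,"roll": 0,"grip": -0.35},
    {"dx": 0,"dy": 0,"dz": 0,"roll": 0,"grip": -0.35},
    {"dx": 0,"dy": 0,"dz": 0,"roll": 0,"grip": -0.35},
  ],
)

```text
t: 13.72
tool_pos: [0.4792, -0.0102, 0.0605]
tool_rot: [60.8, 89.9, -16.8]
ft_force: [0.8, -0.4, 1.4]
finger_gap: 0.326
```

```bash
python3 - <<'E'
from h import *
plan(.4790,-.0100,.061,12.4)
s=snap('side','s9'); crop('s9',200,150,320,250,6,'c13')
E
```

```text
t 13.725 pos [ 0.4792 -0.0102  0.0605] jawyaw 12.4 x [ 0.001 -0.    -1.   ] F [ 0.8  -0.45  1.37] gap mm 29.95160565805518 j6 -28.110455781630748
 d world [-0.0002  0.0002  0.0005] tool units [-0.0025 -0.0007 -0.0013] per m [-0.0005 -0.0001 -0.0003]
 world yaw turn -0.004012938563278112  roll share 2.2294103129322844e-05
```

View pics/c13.png

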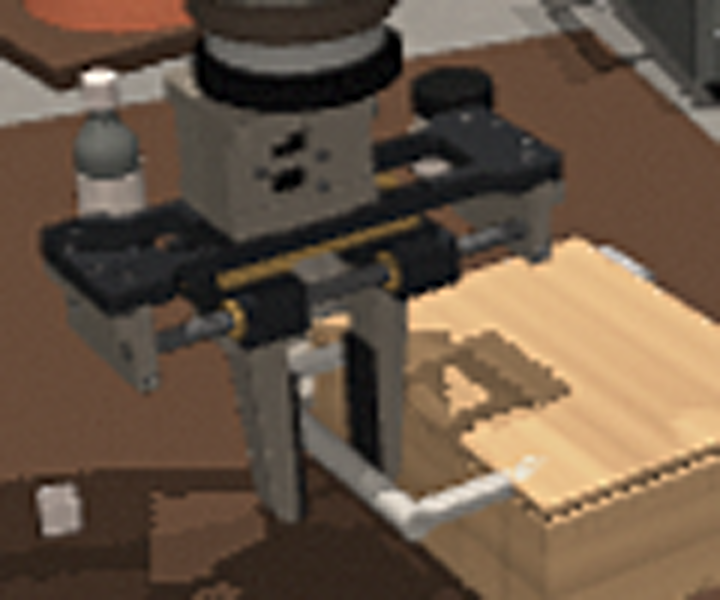

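The bar lies between the fingers, about (256,222). Closing.

>>> drive_tool(
  rows=[
    {"dx": 0,"dy": 0,"dz": 0,"roll": 0,"grip": -1},
    {"dx": 0,"dy": 0,"dz": 0,"roll": 0,"grip": -1},
    {"dx": 0,"dy": 0,"dz": 0,"roll": 0,"grip": -1},
    {"dx": 0,"dy": 0,"dz": 0,"roll": 0,"grip": -1},
  ],
  grip_force=15,
)

```text
t: 14.28
tool_pos: [0.4796, -0.01, 0.0604]
tool_rot: [78.2, 89.9, 0.6]
ft_force: [4.4, 1.7, -1.0]
finger_gap: 0.12
```

```bash
python3 - <<'E'
from h import *
plan(.4790,-.0100,.061,12.4)
th=np.radians(np.r_[0,2,5,9,13.5,18,22.5,27,31.5,36,40.5,45,49.5,54,58.5,63,67.5,72,76.5,81,84.5,87,89,90])
y=.182*(1-np.cos(th)); z=.182*np.sin(th)
print([(round(-a/.2,4),round(b/.2,4)) for a,b in zip(np.diff(z),np.diff(y))])
E
```

```text
t 14.275 pos [ 0.4796 -0.01    0.0604] jawyaw 12.39 x [ 0.002  0.    -1.   ] F [ 4.43  1.74 -1.01] gap mm 11.053012169094785 j6 -28.11096791511014
 d world [-0.0006  0.      0.0006] tool units [-0.0029 -0.0031 -0.0008] per m [-0.0006 -0.0006 -0.0002]
 world yaw turn 0.008523320326901285  roll share -4.7351779593896025e-05
[(np.float64(-0.0318), np.float64(0.0006)), (np.float64(-0.0476), np.float64(0.0029)), (np.float64(-0.063), np.float64(0.0077)), (np.float64(-0.0701), np.float64(0.0139)), (np.float64(-0.0688), np.float64(0.0194)), (np.float64(-0.067), np.float64(0.0247)), (np.float64(-0.0649), np.float64(0.0299)), (np.float64(-0.0623), np.float64(0.0349)), (np.float64(-0.0594), np.float64(0.0397)), (np.float64(-0.0561), np.float64(0.0442)), (np.float64(-0.0525), np.float64(0.0485)), (np.float64(-0.0485), np.float64(0.0525)), (np.float64(-0.0442), np.float64(0.0561)), (np.float64(-0.0397), np.float64(0.0594)), (np.float64(-0.0349), np.float64(0.0623)), (np.float64(-0.0299), np.float64(0.0649)), (np.float64(-0.0247), np.float64(0.067)), (np.float64(-0.0194), np.float64(0.0688)), (np.float64(-0.0139), np.float64(0.0701)), (np.float64(-0.007), np.float64(0.0551)), (np.float64(-0.0029), np.float64(0.0396)), (np.float64(-0.0011), np.float64(0.0317)), (np.float64(-0.0001), np.float64(0.0159))]
```

The bar is gripped (11 mm opening on the 12 mm bar). Swinging up along the arc.

>>> drive_tool(
  rows=[
    {"dx": -0.0318,"dy": 0.0006,"dz": 0,"roll": 0,"grip": -1},
    {"dx": -0.0476,"dy": 0.0029,"dz": 0,"roll": 0,"grip": -1},
    {"dx": -0.063,"dy": 0.0077,"dz": 0,"roll": 0,"grip": -1},
    {"dx": -0.0701,"dy": 0.0139,"dz": 0,"roll": 0,"grip": -1},
    {"dx": -0.0688,"dy": 0.0194,"dz": 0,"roll": 0,"grip": -1},
    {"dx": -0.067,"dy": 0.0247,"dz": 0,"roll": 0,"grip": -1},
  ],
)

```text
t: 15.02
tool_pos: [0.4941, -0.0068, 0.1303]
tool_rot: [85.0, 89.7, 7.4]
ft_force: [12.1, 3.4, -9.3]
finger_gap: 0.127
```

```bash
python3 - <<'E'
from h import *
plan(.4796,-.0100,.0604,12.4)
s=snap('side','s10'); crop('s10',200,100,380,250,4,'c14')
E
```

```text
t 15.025 pos [ 0.4941 -0.0068  0.1303] jawyaw 12.37 x [ 0.005  0.001 -1.   ] F [12.1   3.37 -9.33] gap mm 11.67520557097898 j6 -27.315131148660367
 d world [-0.0145 -0.0032 -0.0699] tool units [ 3.49e-01 -7.60e-02  2.00e-04] per m [ 0.0698 -0.0152  0.    ]
 world yaw turn 0.028392715093289667  roll share -0.00015773730607383148
```

View pics/c14.png

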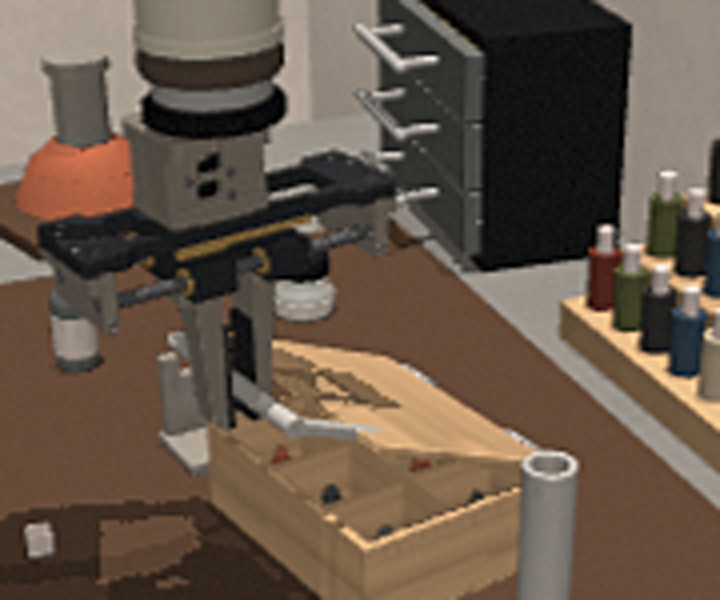

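The lid is up about 22° with a 15 N pull toward the hinge, so the arc runs slightly wide. I'll ease in 2 mm and continue.

>>> drive_tool(
  rows=[
    {"dx": -0.059,"dy": 0.04,"dz": 0,"roll": 0,"grip": -1},
    {"dx": -0.0623,"dy": 0.0349,"dz": 0,"roll": 0,"grip": -1},
    {"dx": -0.0594,"dy": 0.0397,"dz": 0,"roll": 0,"grip": -1},
    {"dx": -0.0561,"dy": 0.0442,"dz": 0,"roll": 0,"grip": -1},
    {"dx": -0.0525,"dy": 0.0485,"dz": 0,"roll": 0,"grip": -1},
  ],
)

```text
t: 15.7
tool_pos: [0.5314, 0.0016, 0.1885]
tool_rot: [-94.5, 89.7, -172.1]
ft_force: [-8.4, -1.4, 4.4]
finger_gap: 0.124
```

```bash
python3 - <<'E'
from h import *
plan(.4796,-.0100,.0604,12.4)
E
```

```text
t 15.7 pos [0.5314 0.0016 0.1885] jawyaw 12.41 x [-0.005 -0.001 -1.   ] F [-8.4  -1.43  4.37] gap mm 11.372138354663374 j6 -25.188974052893663
 d world [-0.0518 -0.0116 -0.1281] tool units [ 0.6417 -0.262   0.0014] per m [ 0.1283 -0.0524  0.0003]
 world yaw turn -0.012286722754595303  roll share 6.82595708588628e-05
```

>>> drive_tool(
  rows=[
    {"dx": -0.0485,"dy": 0.0525,"dz": 0,"roll": 0,"grip": -1},
    {"dx": -0.0442,"dy": 0.0561,"dz": 0,"roll": 0,"grip": -1},
    {"dx": -0.0397,"dy": 0.0594,"dz": 0,"roll": 0,"grip": -1},
    {"dx": -0.0349,"dy": 0.0623,"dz": 0,"roll": 0,"grip": -1},
    {"dx": -0.0299,"dy": 0.06,"dz": 0,"roll": 0,"grip": -1},
  ],
)

```text
t: 16.32
tool_pos: [0.5897, 0.0146, 0.2282]
tool_rot: [-119.8, 90.0, 162.6]
ft_force: [-1.4, -0.7, 0.3]
finger_gap: 0.126
```

```bash
python3 - <<'E'
from h import *
plan(.4796,-.0100,.0604,12.4)
E
```

```text
t 16.325 pos [0.5897 0.0146 0.2282] jawyaw 12.41 x [-0.  0. -1.] F [-1.41 -0.71  0.32] gap mm 11.572643313522207 j6 -22.72047670085855
 d world [-0.1101 -0.0246 -0.1678] tool units [ 0.8391 -0.5638  0.0019] per m [ 0.1678 -0.1128  0.0004]
 world yaw turn -0.006006027301026506  roll share 3.336681833903615e-05
```

>>> drive_tool(
  rows=[
    {"dx": -0.0247,"dy": 0.065,"dz": 0,"roll": 0,"grip": -1},
    {"dx": -0.0194,"dy": 0.067,"dz": 0,"roll": 0,"grip": -1},
    {"dx": -0.0139,"dy": 0.065,"dz": 0,"roll": 0,"grip": -1},
    {"dx": -0.007,"dy": 0.05,"dz": 0,"roll": 0,"grip": -1},
    {"dx": -0.0029,"dy": 0.035,"dz": 0,"roll": 0,"grip": -1},
    {"dx": -0.001,"dy": 0.03,"dz": 0,"roll": 0,"grip": -1},
    {"dx": 0,"dy": 0.015,"dz": 0,"roll": 0,"grip": -1},
    {"dx": 0,"dy": 0,"dz": 0,"roll": 0,"grip": -1},
    {"dx": 0,"dy": 0,"dz": 0,"roll": 0,"grip": -1},
    {"dx": 0,"dy": 0,"dz": 0,"roll": 0,"grip": -1},
  ],
)

```text
t: 17.58
tool_pos: [0.6533, 0.0286, 0.2411]
tool_rot: [113.0, 90.0, 35.4]
ft_force: [-0.9, 1.5, 4.2]
finger_gap: 0.125
```

```bash
python3 - <<'E'
from h import *
plan(.4796,-.0100,.0604,12.4)
s=snap('side','s11'); crop('s11',200,50,400,280,2.6,'c15')
c=snap('top','t3')
W=cloud(s)
# lid plane: points between z .08 and .2 near hinge plane
a=np.radians(12.4); ex=np.array([np.cos(a),np.sin(a)])
C=np.array([.587,.0142]); L=(W[...,:2]-C)@ex; T=(W[...,:2]-C)@np.array([-ex[1],ex[0]])
m=(abs(L-.07)<.04)&(abs(T)<.085)&(W[...,2]>.085)&(W[...,2]<.195)
L_,z_=L[m],W[...,2][m]
import numpy.polynomial.polynomial as P
ok=np.ones(len(L_),bool)
for _ in range(6):
    k=np.polyfit(z_[ok],L_[ok],1); r=L_-np.polyval(k,z_); ok=abs(r)<.004
print('n',m.sum(),ok.sum(),'slope',k[0],'lid angle',np.pi/2+np.arctan(k[0]),'L at hinge z',np.polyval(k,.064),'at bar',np.polyval(k,.246))
tubefit(s,.03,.118,.629,-.137,.03)
E
```

```text
t 17.575 pos [0.6533 0.0286 0.2411] jawyaw 12.41 x [ 0.001  0.    -1.   ] F [-0.9   1.47  4.2 ] gap mm 11.45956520015725 j6 -20.483827691301016
 d world [-0.1737 -0.0386 -0.1807] tool units [ 0.9032 -0.89    0.0021] per m [ 0.1806 -0.178   0.0004]
 world yaw turn -0.007802321623330499  roll share 4.3346231240724995e-05
n 1721 1721 slope -0.02463232176208347 lid angle 1.5461689851174834 L at hinge z 0.07022547372243061 at bar 0.06574239116173142
n 482 axis at z 0.074 [ 0.6286 -0.1366] slope [-0.0016 -0.0078] rms 0.00141 zmin 0.0301
```

View pics/c15.png

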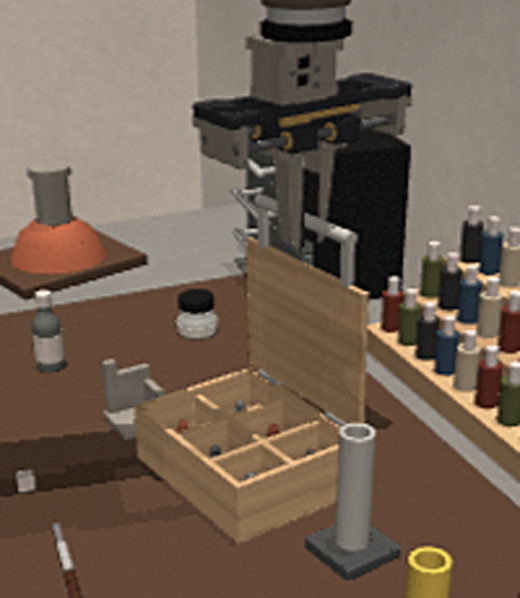

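View pics/t3.png

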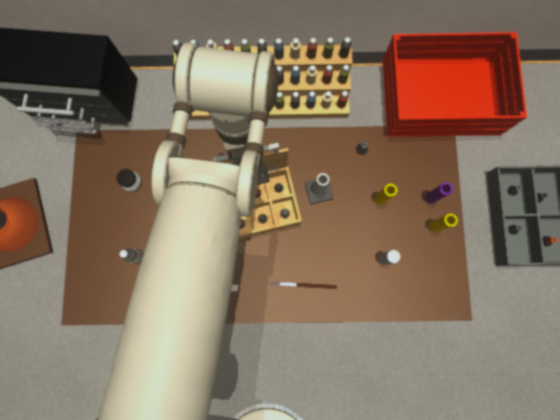

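Camera gives a lid angle of 1.546 rad and the arm's travel gives 1.549. I'll move the last 4 mm to reach 1.571.

>>> drive_tool(
  rows=[
    {"dx": 0,"dy": 0.011,"dz": 0,"roll": 0,"grip": -1},
    {"dx": 0,"dy": 0.01,"dz": 0,"roll": 0,"grip": -1},
    {"dx": 0,"dy": 0,"dz": 0,"roll": 0,"grip": -1},
    {"dx": 0,"dy": 0,"dz": 0,"roll": 0,"grip": -1},
    {"dx": 0,"dy": 0,"dz": 0,"roll": 0,"grip": -1},
    {"dx": 0,"dy": 0,"dz": 0,"roll": 0,"grip": -1},
    {"dx": 0,"dy": 0,"dz": 0,"roll": 0,"grip": -1},
    {"dx": 0,"dy": 0,"dz": 0,"roll": 0,"grip": -1},
  ],
)

```text
t: 18.68
tool_pos: [0.6574, 0.0295, 0.2411]
tool_rot: [116.8, 90.0, 39.3]
ft_force: [-0.9, 2.7, 6.0]
finger_gap: 0.124
```

```bash
python3 - <<'E'
from h import *
plan(.4796,-.0100,.0604,12.4)
s=snap('side','s12'); crop('s12',200,50,400,280,2.6,'c16')
W=cloud(s)
a=np.radians(12.4); ex=np.array([np.cos(a),np.sin(a)])
C=np.array([.587,.0142]); L=(W[...,:2]-C)@ex; T=(W[...,:2]-C)@np.array([-ex[1],ex[0]])
m=(abs(L-.07)<.04)&(abs(T)<.085)&(W[...,2]>.085)&(W[...,2]<.195)
k=np.polyfit(W[...,2][m],L[m],1); print(m.sum(),'lid angle',np.pi/2+np.arctan(k[0]))
tubefit(s,.03,.118,.629,-.137,.03)
m=(np.hypot(W[...,0]-.6287,W[...,1]+.137)<.017)&(W[...,2]<.14); print(np.sort(W[...,2][m])[-4:])
E
```

```text
t 18.675 pos [0.6574 0.0295 0.2411] jawyaw 12.41 x [ 0.001  0.    -1.   ] F [-0.9   2.66  6.02] gap mm 11.362563036704465 j6 -20.357019815452436
 d world [-0.1778 -0.0395 -0.1807] tool units [ 0.9029 -0.9111  0.0021] per m [ 0.1806 -0.1822  0.0004]
 world yaw turn -0.009640511673609353  roll share 5.355839818671863e-05
1752 lid angle 1.5694862291131146
n 489 axis at z 0.074 [ 0.6285 -0.1364] slope [-0.0025 -0.0023] rms 0.0015 zmin 0.0302
[0.12378167 0.12382842 0.12401088 0.12404068]
```

View pics/c16.png

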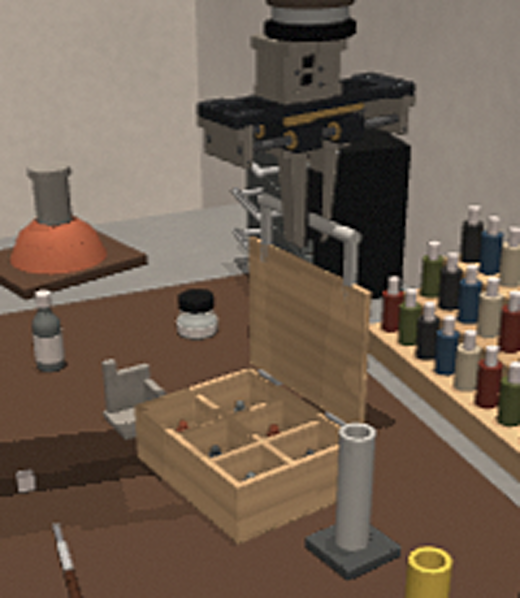

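The lid is upright (1.569 rad), still and gripped, and the tube is home. Handing in.

```bash
python3 -c "
from rig import robot
print(robot.hand_in())"
```

```text
the job is handed in; nothing more can be done
None
```

The stay tube is fully home on the spigot and released. The lid is held upright at its balance point by its bar, and the job is handed in at about 18.7 s of the 64 s. `hand_in` gives no verdict, so these are my own last checks:

- **Tube:** its axis is within about 1 mm of the spigot's and it is tilted under 0.01 rad. The top read about 0.124 m against 0.122 m expected, which is within camera error. It pushed back with about 15 N when seated, and the fingers are well away from it.
- **Lid:** the camera puts the angle at 1.569 rad and the arm's travel at about 1.57 rad. The arm was at rest, with the fingers stopped at 11 mm on the 12 mm bar and a grip set to 15 N.
- **Force during the swing:** about 15 N built up early on because my arc ran slightly wide. I corrected it by 2 mm. A few newtons of vertical force (6 N) were still there at the end.
- **Other objects:** I compared the bystanders by eye only. Those I could see in the last pictures appeared to be where they started.

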